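# Take the cutter out of the temple-milling unit

## Task

Take the red cutter out of the milling unit: swing the clear hood up and back past its spring until it stays open by itself, then pull the aluminium collar back until the cutter unlocks and pops forward, and let the collar spring home. Draw the cutter straight out of the spindle and lay it gently on its side in the grey tool tray, wholly inside the rim, without disturbing the blue spare that lies there; leave the hood standing open.

Things in the scene. Friction and masses are not known exactly. Their poses are not given: they have to be found in the camera images.
- unit: bench milling unit on a grey plinth, fixed. Origin on the table under the spindle axis, which runs along unit y at z 150 mm, tip end +y; the robot's side is -x. In mm: plinth and base x -72..102, y -112..126, top z 82; grey-blue headstock x -44..44, y -102..-30, top z 180, motor behind it to y -158; spindle nose (26 mm tube) to y 35; low slotted table y 69..119, top z 92; rear wall x 93..99, top z 182
- hood (a joint): angle of the clear, yellow-edged hood, rad: 0 shut, 2.2 its stop, leaning back. Shut it covers collar and cutter: unit x -64..88, y -24..124, top z 196, front lip at z 148 mm; ends and underside open. About 3 N at its handle lifts it. A spring strut pulls it shut below about 1.2 rad and throws it open to the stop beyond; let go earlier it falls shut
- hood_hinge (a point): middle of the hood's hinge line, parallel to unit y, 90 mm behind (+x of) the spindle axis, 190 mm above the table; a growing angle lifts the front up and over to unit +x
- hood_grip (a point): middle of the hood's handle: a round black bar 14 mm thick, 47 mm long, standing out of the hood's +y end parallel to the hinge and 133 mm from it. Hood shut: 190 mm above the table (level with the hinge), 43 mm on the robot's side of the spindle axis, unit y 128..176 mm, nothing beside or below it. The round bar can turn between the fingers. Moves with the hood
- collar (a joint): how far the spring collar on the spindle nose is pulled back towards the headstock (unit -y), m: 0 home, 0.014 fully back; its spring resists with 4 N at 0 and 10 N fully back. Beyond about 0.009 the cutter unlocks and an ejector pushes it out 16 mm; after that it cannot lock again and the collar may be let go
- collar_face (a point): centre of the front face of the collar's flange, on the spindle axis, facing unit +y: an aluminium disc 60 mm across, 7 mm thick, with a thin yellow ring; behind it the knurled sleeve, 38 mm across, 34 mm long. Its rim stands out all round behind the cutter's 24 mm square hub, which begins 7 mm in front of the face, and can be pushed there. Moves with the collar
- spindle_mouth (a point): centre of the spindle nose's open end, 5 mm in front of the collar's face when this is home; axes as the unit's
- cutter: cutter cartridge in the spindle, 103 mm long, 90 g. Origin at the centre of its red square hub (24 x 24 mm, 30 mm long), y along its axis to the tip. In front a cone and an 8 mm bronze cutter; behind a 16 mm steel shank with a locking groove. Hub centre 17 mm before the spindle mouth when locked, 33 mm ejected; free after 23 mm more, straight along unit +y. Grasp the hub
- cutter_tip (a point): the cutter's front tip, 47 mm from the hub's centre
- cutter_end (a point): the rear end of the cutter's shank, 56 mm behind the hub's centre
- tray: grey tool tray, fixed on top of a small green drawer cabinet: 190 mm (x) x 150 mm (y), black lining 105 mm above the table, rim 4 mm thick, 7 mm above the lining; a cutter lying in it has its hub's centre at 117 mm. Origin on the table under its centre. The blue spare lies along tray y near x -62 mm; the part at x > -20 mm is free
- spare: spare cutter with a blue hub, otherwise like the red one, lying loose in the tray; origin at its hub's centre

How it is judged:
On the way, in this order (a step that is already met when the one before it is completed fails the run):
1. the hood is swung past its spring and stands open (beyond 1.9 rad) (value of joint hood above 1.9 rad), for 0.2 s.
2. the cutter has been unlocked and has popped forward by at least 10 mm (y of cutter_end in the frame of spindle_mouth above -0.029 m), for 0.05 s.
3. the cutter's shank is drawn clear of the spindle mouth (y of cutter_end in the frame of spindle_mouth above 0.003 m), for 0.05 s.
At the end, for the whole second after the job is handed in: the hood stands open beyond 1.9 rad and the collar is back home (within 3 mm); the cutter lies at rest on its side in the tray (axis within 0.17 rad of level, hub centre 110 to 125 mm above the table), both its ends inside the rim (value of joint hood above 1.9 rad and value of joint collar below 0.003 m and x of cutter_tip in the frame of tray between -0.092 and 0.092 m and y of cutter_tip in the frame of tray between -0.072 and 0.072 m and x of cutter_end in the frame of tray between -0.092 and 0.092 m and y of cutter_end in the frame of tray between -0.072 and 0.072 m and z of cutter in the frame of tray between 0.11 and 0.125 m and angle between cutter's own y axis and vertical between 1.4 and 1.74 rad and linear speed of cutter below 0.02 m/s and angular speed of cutter below 0.3 rad/s); the robot touches nothing.
It fails at once if the cutter is dropped or thrown: faster than 0.8 m/s out of the fingers (linear speed of cutter above 0.8 m/s and contact force between the fingers and cutter below 0.05 N).
It fails at once if the spare cutter is moved more than 30 mm (distance of spare from where it was at the start of the episode above 0.03 m).
It also fails if it takes over 58 s, if anything falls off the work surface, if the arm or the gripper's body presses on something with over 40 N, if the wrist force passes 120 N, or if a joint passes its speed limit or range.

## Robot

A 6-joint arm with a two-finger parallel gripper is mounted at the origin on a cart in front of the work surface, level with it; the furniture and walls round the work are solid. World frame = base frame: x ahead of the robot, y to its left, z up, the work surface at z = 0. Lengths are in m, angles in rad, forces in N, time in s.
With the tool pointing down it reaches from about 0.325 to 0.775 m from the base axis. Payload 9.3 kg.
Tool frame: the origin (TCP) lies at the very end of the fingers, on their centre line; the grasp point (between the pads) lies 19 mm behind it; z points along the fingers, y is the line along which they close (so a half turn about z gives the same grasp; the last joint's range is limited). The gripper opens to 85 mm and grips with 20 to 120 N. Pads are 22 mm wide; open, the fingers measure 114 mm over their backs; the gripper's body (76 mm by 85 mm) begins 54 mm behind the grasp point. The pads swing forward as they close: fully open they stand 13 mm farther back than shut.
Start: joints at [-1.452, 0.259, 0.021, 1.334, 0, 1.418], TCP at [0.148, -0.53, 0.231] pointing down, gripper open.
Joint ranges: [-3.04, 3.04], [-0.91, 1.82], [-1.04, 1.36], [-1.92, 1.95], [-1.52, 1.45], [-3.14, 3.14]. Speed limits (rad/s): [2.22, 2.22, 2.79, 3.14, 3.14, 3.14].

## Interface

Orientations are given as a unit quaternion [w, x, y, z].
In Python, from plant import bot, move_gripper, status, viewer, order gives the robot as it stands. Calls block until the motion is done:
- bot.move_ptp(position, orientation): joint-space move of the TCP to a pose.
- bot.movel(position, rotation=None, speed=0.15): straight line of the TCP; rotation=None keeps the orientation; speed is the mean speed in m/s.
- bot.movej(angles): joint-space move.
- move_gripper(opening, f_grip=None): finger opening in m; f_grip is the grip in N (None keeps the last); returns when the fingers have stopped.
- bot.wait(seconds).
- bot.ik(position, orientation): joint angles nearest the present ones, or None.
- status.state(): the state.
- viewer.read_camera(name): name is "scene" or "side" or "wrist"; returns a dict with "color" (400x640x3 uint8, blue, green, red), "mtx" (3x3 intrinsics, pixels), "R" (3x3) and "t" (3): a world point X has camera coordinates R X + t; the wrist camera has in their place "T_tool_cam" (4x4, takes a point from camera to tool coordinates, whose origin is the TCP and whose axes are the flange's). Camera axes: x right, y down, z forward; pixel columns grow to the right and rows downward; lengths in m; the calibration is good to about 2 mm. The wrist camera is an equidistant fisheye: a pixel r from the principal point sees the ray r / f radians off the axis. A picture is of the moment at which its call begins: read the wrist's pose just before it. There is no depth.
A pose or a line that the arm cannot do raises bot.IKError and nothing moves.
- order.sign_off(): hands the job in; it is judged then, once.
The state is a dict: "time_s": time; "qpos": joint angles; "joint_velocities": joint speeds; "joint_torque": joint torques, N m; "ee_pos": TCP position; "tcp_rot": TCP orientation; "force": force on the tool from outside, world axes, zero at the start; "moment": the same for the moment, N m; "gripper_width": finger opening in m; "grip_force": force on a finger pad.
Only numpy, scipy, OpenCV 4.12 (cv2) and the standard library are available. Lean on these libraries where they do the work, as an engineer would, in place of code of your own. Each camera call takes 0.05 s, during which the arm holds its last target. There are 200 camera calls.

## Working session

There is one attempt and no reset: what is moved stays moved. The work goes in short steps, each a Python script; the robot and the scene stay as the last script left them, time stands still between calls to the robot, and variables do not carry over. Pictures are saved under pics/ and viewed, at most 11 in all, crops included, and the job is handed in when it is done.

```bash
ls; mkdir -p pics; python3 - <<'E'
from plant import bot, move_gripper, status, viewer, order
import cv2,numpy as np
for n in ["scene","side","wrist"]:
    c=viewer.read_camera(n); cv2.imwrite(f"pics/{n}0.png",c["color"])
    print(n,{k:np.round(v,4).tolist() for k,v in c.items() if k!="color"})
s=status.state();print({k:s[k] for k in("time_s","ee_pos","tcp_rot","force")})
E
```

```text
pics
scene {'mtx': [[468.7166, 0.0, 314.0751], [0.0, 468.7166, 192.0545], [0.0, 0.0, 1.0]], 'R': [[-0.5518, -0.8338, 0.0168], [-0.3568, 0.2178, -0.9085], [0.7538, -0.5072, -0.4176]], 't': [0.2894, 0.2846, 0.5715]}
side {'mtx': [[398.4296, 0.0, 319.8191], [0.0, 398.4296, 200.2039], [0.0, 0.0, 1.0]], 'R': [[-0.9713, -0.238, -0.0009], [-0.1446, 0.5929, -0.7922], [0.1891, -0.7693, -0.6103]], 't': [0.4906, 0.1458, 1.0204]}
wrist {'mtx': [[309.7069, 0.0, 324.4186], [0.0, 309.7069, 199.9967], [0.0, 0.0, 1.0]], 'T_tool_cam': [[0.0006, -0.9634, -0.2681, 0.0678], [1.0, 0.0003, 0.0008, 0.0002], [-0.0007, -0.2681, 0.9634, -0.1426], [0.0, 0.0, 0.0, 1.0]]}
{'time_s': 0.15, 'ee_pos': array([ 0.14761311, -0.52961907,  0.23078719]), 'tcp_rot': array([-5.09326621e-04,  9.90781265e-01,  1.35470386e-01,  1.47649150e-05]), 'force': array([-0.73961946,  0.36732208, -0.64199218])}
```

View pics/scene0.png

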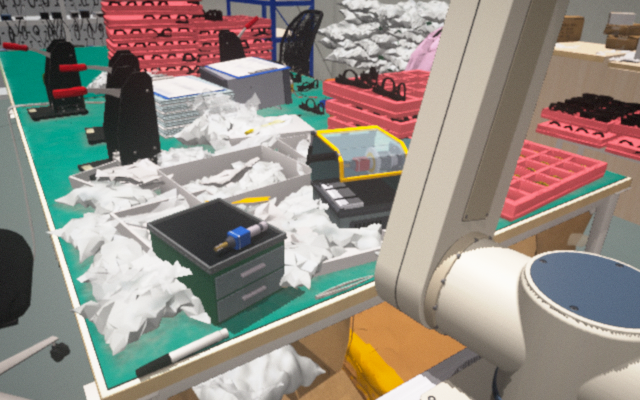

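View pics/side0.png

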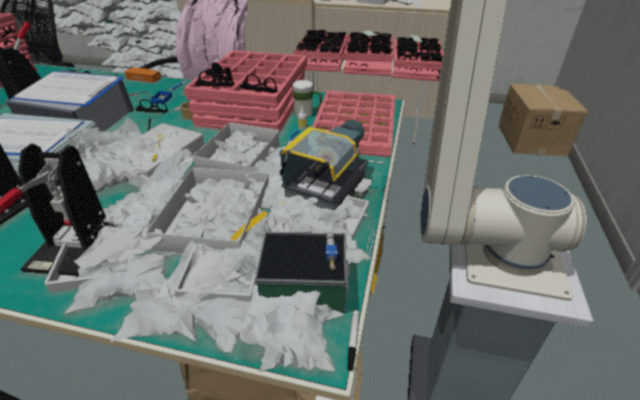

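The scene view shows the tray at about (215,235) and the hooded unit at about (360,165), partly hidden by the arm. The side view shows the tray at (302,260) and the unit at (322,160). I'll zoom in for precise corners.

```bash
cat > h.py <<'E'
from plant import bot, move_gripper, status, viewer, order
import cv2,numpy as np
from scipy.spatial.transform import Rotation as Ro
def ray(c,uv,pose=None):
    K=c["mtx"]; 
    if "R" in c:
        R=np.array(c["R"]);C=-R.T@c["t"];d=R.T@np.linalg.solve(K,[*uv,1])
    else:
        p=(np.array(uv,float)-K[:2,2])/K[0,0];r=np.linalg.norm(p)+1e-9
        dc=np.array([*(p/r*np.sin(r)),np.cos(r)]);T=np.array(c["T_tool_cam"])
        pos,q=pose;Rt=Ro.from_quat(np.roll(q,-1)).as_matrix()
        C=Rt@T[:3,3]+pos;d=Rt@T[:3,:3]@dc
    return C,d/np.linalg.norm(d)
def plane(rr,z): C,d=rr;return C+d*(z-C[2])/d[2]
def tri(rs):
    A=[np.eye(3)-np.outer(d,d) for C,d in rs]
    X=np.linalg.solve(sum(A),sum(a@C for a,(C,d) in zip(A,rs)))
    return X,[round(float(np.linalg.norm(a@(X-C)))*1000,1) for a,(C,d) in zip(A,rs)]
E
python3 - <<'E'
from h import *
a=cv2.imread("pics/scene0.png")[110:330,140:420];b=cv2.imread("pics/side0.png")[110:310,240:400]
cv2.imwrite("pics/a.png",cv2.resize(a,None,fx=2.7,fy=2.7,interpolation=3));cv2.imwrite("pics/b.png",cv2.resize(b,None,fx=3,fy=3,interpolation=3))
sc=viewer.read_camera("scene");si=viewer.read_camera("side")
for uv in[(150,240),(218,200),(286,232),(213,266)]:print(plane(ray(sc,uv),.112))
for uv in[(263,233),(346,233),(345,282),(258,279)]:print(plane(ray(si,uv),.112))
print(plane(ray(sc,(360,165)),.15),plane(ray(si,(322,160)),.15))
E
```

```text
[0.50098859 0.32700887 0.112     ]
[0.58061744 0.17933956 0.112     ]
[0.4104465  0.13280197 0.112     ]
[0.38051502 0.27176415 0.112     ]
[0.59759229 0.17834444 0.112     ]
[0.40982584 0.13252683 0.112     ]
[0.38413779 0.27819394 0.112     ]
[0.55898128 0.31270108 0.112     ]
[ 0.50878703 -0.09724708  0.15      ] [ 0.52482582 -0.10634853  0.15      ]
```

View pics/a.png

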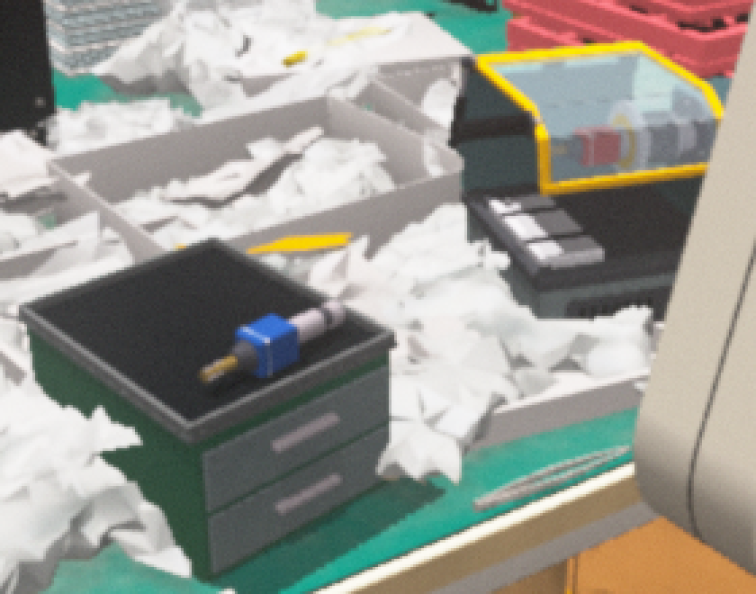

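View pics/b.png

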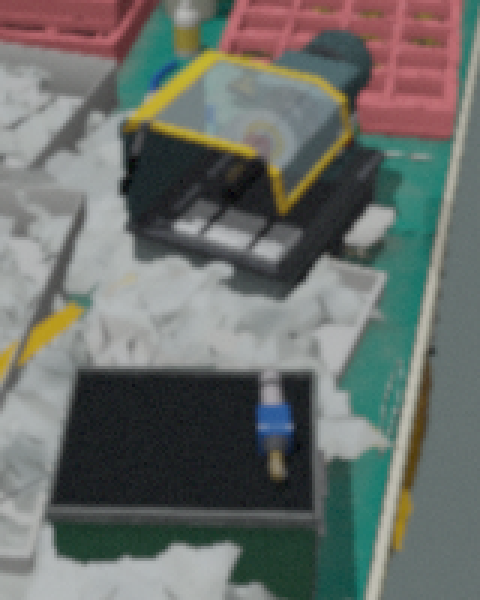

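The crops show the spindle's tip end pointing left (world +y) towards the tray. The tray corners agree between the two views, with its yaw about 14°. Next I'll take a closer look at the unit with the wrist camera.

```bash
python3 - <<'E'
from h import *
import json
q=[0,.991,.1305,0]
bot.move_ptp([0.40,-0.12,0.45],q)
out=[]
for i,p in enumerate([None,[0.40,0.06,0.42]]):
    if p: bot.move_ptp(p,q)
    bot.wait(.2)
    s=status.state();c=viewer.read_camera("wrist");cv2.imwrite(f"pics/w{i}.png",c["color"])
    out.append([list(s["ee_pos"]),list(s["tcp_rot"])]);print(s["time_s"],s["ee_pos"],s["tcp_rot"])
json.dump(out,open("poses.json","w"))
for n in("scene","side"):cv2.imwrite(f"pics/{n}1.png",viewer.read_camera(n)["color"])
a=np.hstack([cv2.imread("pics/w0.png"),cv2.imread("pics/w1.png")])
E
```

```text
2.3583 [ 0.40000869 -0.12056828  0.44963186] [-1.99594115e-04  9.91505594e-01  1.30063427e-01 -3.49105912e-04]
3.3667 [0.40040071 0.05893617 0.42001652] [ 6.78708096e-05  9.91570099e-01  1.29571345e-01 -2.27557323e-05]
```

View pics/w0.png

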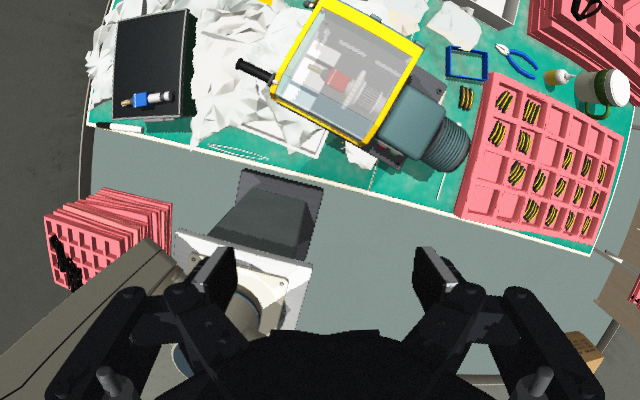

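View pics/w1.png

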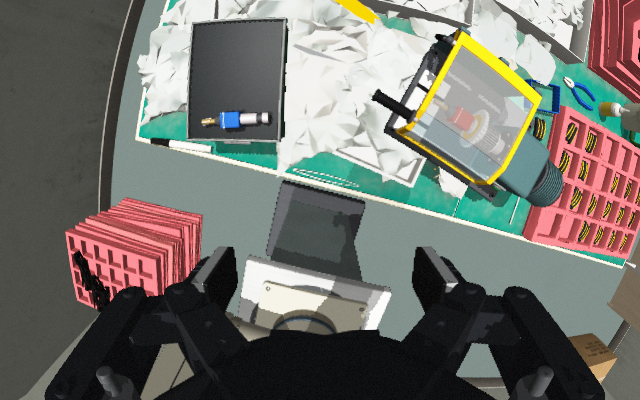

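In w0 the handle runs from about (237,66) to (272,81), the red hub is at (337,78) and the hood's rear corners are at (325,1) and (423,48). In w1 the handle starts at (375,96), the hub is at (461,116) and the rear corners are at (462,32) and (541,98). I'll fit the unit and tray poses from these points and overlay the result as a check.

```bash
cat >> h.py <<'E'
def proj(c,X,pose=None):
    X=np.asarray(X,float)
    if "R" in c:
        p=np.array(c["mtx"])@(np.array(c["R"])@X+c["t"]);return p[:2]/p[2]
    T=np.array(c["T_tool_cam"]);pos,q=pose;Rt=Ro.from_quat(np.roll(q,-1)).as_matrix()
    x=T[:3,:3].T@(Rt.T@(X-pos)-T[:3,3]);th=np.arctan2(np.hypot(x[0],x[1]),x[2])
    return np.array(c["mtx"])[:2,2]+c["mtx"][0,0]*th*x[:2]/np.hypot(x[0],x[1])
def fr(p,X): # p=(x,y,yaw), X unit coords m -> world
    c,s=np.cos(p[2]),np.sin(p[2]);return np.array([p[0]+c*X[0]-s*X[1],p[1]+s*X[0]+c*X[1],X[2]])
E
python3 - <<'E'
from h import *
import json
from scipy.optimize import least_squares
P=json.load(open("poses.json"));cw=viewer.read_camera("wrist");cs={n:viewer.read_camera(n) for n in("scene","side")}
W=[cv2.imread(f"pics/w{i}.png") for i in(0,1)]
def blob(im,lo,hi,box):
    x0,y0,x1,y1=box;h=cv2.cvtColor(im[y0:y1,x0:x1],cv2.COLOR_BGR2HSV);m=cv2.inRange(h,lo,hi)
    n,l,st,ce=cv2.connectedComponentsWithStats(m);k=1+np.argmax(st[1:,4]);return ce[k]+[x0,y0],st[k]+[x0,y0,0,0,0]
for i,b in enumerate([(300,50,380,110),(430,90,500,140)]):print("hub",i,blob(W[i],(0,90,60),(10,255,255),b),blob(W[i],(170,90,60),(180,255,255),b))
for i,b in enumerate([(225,50,273,95),(365,85,403,115)]):print("bar",i,blob(W[i],(0,0,0),(180,255,50),b))
B=[((-.043,.176,.19),[(237,65.5),(375,95.5)]),((0,.052,.156),[(337,78),(461,116)]),
   ((.088,.124,.194),[(325,1),(462,32)]),((.088,-.024,.194),[(424,47),(542,97)])]
def f(p):
    r=[]
    for X,uv in B:
        for i in(0,1):r+=list(proj(cw,fr(p,X),P[i])-uv[i])
    return r
r=least_squares(f,[.52,-.1,.3]);print(r.x,np.round(r.fun,1))
T=[((-.095,-.075,.112),[(187,120),(283,139)]),((.095,-.075,.112),[(194,10),(287,18)]),((.095,.075,.112),[(117,22),(191,22)]),((-.095,.075,.112),[(115,118),(189,138)])]
def g(p):
    r=[]
    for X,uv in T:
        for i in(0,1):r+=list(proj(cw,fr(p,X),P[i])-uv[i])
    return r
t=least_squares(g,[.485,.225,.24]);print("tray",t.x,np.round(t.fun,1))
np.save("fit.npy",[r.x,t.x])
ims=[]
for i,(x0,y0) in enumerate([(215,0),(355,10)]):
    k=3;im=cv2.resize(W[i][y0:y0+200,x0:x0+260],None,fx=1.54*2*.99,fy=1.5*2,interpolation=3);im=cv2.resize(W[i][y0:y0+200,x0:x0+260],(390*1,300),interpolation=3);kx=1.5
    def d(X,Y,col):
        a,b=[tuple(int(v) for v in (proj(cw,fr(r.x,q),P[i])-[x0,y0])*kx) for q in(X,Y)];cv2.line(im,a,b,col,1)
    d((-.043,.128,.19),(-.043,.176,.19),(255,0,255));d((0,.03,.15),(0,.099,.15),(255,0,0));d((-.064,-.024,.148),(-.064,.124,.148),(0,0,255))
    d((.088,-.024,.194),(.088,.124,.194),(0,0,255));d((-.072,-.112,.082),(-.072,.126,.082),(0,255,0));d((-.072,.126,.082),(.102,.126,.082),(0,255,0))
    ims.append(im)
top=np.hstack(ims)
bots=[]
for n,(x0,y0) in(("scene",(290,100)),("side",(250,100))):
    im=cv2.resize(cv2.imread(f"pics/{n}1.png")[y0:y0+100,x0:x0+130],(390,300),interpolation=3)
    def d(X,Y,col):
        a,b=[tuple(int(v) for v in (proj(cs[n],fr(r.x,q))-[x0,y0])*3) for q in(X,Y)];cv2.line(im,a,b,col,1)
    d((-.043,.128,.19),(-.043,.176,.19),(255,0,255));d((0,.03,.15),(0,.099,.15),(255,0,0));d((-.064,-.024,.148),(-.064,.124,.148),(0,0,255))
    d((-.072,-.112,.082),(-.072,.126,.082),(0,255,0));d((-.072,.126,.082),(.102,.126,.082),(0,255,0))
    bots.append(im)
cv2.imwrite("pics/ov.png",np.vstack([top,np.hstack(bots)]))
E
```

```text
Traceback (most recent call last):
ValueError: attempt to get argmax of an empty sequence
```

```bash
cat > fit.py <<'E'
from h import *
import json
from scipy.optimize import least_squares
P=json.load(open("poses.json"));cw=viewer.read_camera("wrist");cs={n:viewer.read_camera(n) for n in("scene","side")}
W=[cv2.imread(f"pics/w{i}.png") for i in(0,1)]
for i,(x0,y0,x1,y1) in enumerate([(300,50,380,110),(430,90,500,140)]):
    a=W[i][y0:y1,x0:x1].astype(int);m=((a[:,:,2]-a[:,:,:2].max(2))>25).astype(np.uint8)
    n,l,st,ce=cv2.connectedComponentsWithStats(m);k=1+np.argmax(st[1:,4]);print("hub",ce[k]+[x0,y0],st[k])
def fit(B,p0):
    f=lambda p:np.concatenate([proj(cw,fr(p,X),P[i])-uv[i] for X,uv in B for i in(0,1)])
    r=least_squares(f,p0);print(np.round(r.x,4),np.round(r.fun,1));return r.x
u=fit([((-.043,.176,.19),[(237,65.5),(375,95.5)]),((0,.052,.156),[(337,78),(461,116)]),
   ((.088,.124,.194),[(325,1),(462,32)]),((.088,-.024,.194),[(424,47),(542,97)])],[.52,-.1,.3])
t=fit([((-.095,-.075,.112),[(187,120),(283,139)]),((.095,-.075,.112),[(194,10),(287,18)]),((.095,.075,.112),[(117,22),(191,22)]),((-.095,.075,.112),[(115,118),(189,138)])],[.485,.225,.24])
np.save("fit.npy",[u,t])
L=[((-.043,.128,.19),(-.043,.176,.19),(255,0,255)),((0,.03,.15),(0,.099,.15),(255,0,0)),((-.064,-.024,.148),(-.064,.124,.148),(0,0,255)),
 ((.088,-.024,.194),(.088,.124,.194),(0,0,255)),((-.072,-.112,.082),(-.072,.126,.082),(0,255,0)),((-.072,.126,.082),(.102,.126,.082),(0,255,0))]
ims=[]
for im,c,pose,x0,y0,w in[(W[0],cw,P[0],215,0,260),(W[1],cw,P[1],355,10,260),(cv2.imread("pics/scene1.png"),cs["scene"],None,290,100,130),(cv2.imread("pics/side1.png"),cs["side"],None,250,100,130)]:
    k=390/w;im=cv2.resize(im[y0:y0+int(w/1.3),x0:x0+w],(390,300),interpolation=3)
    for X,Y,col in L:
        a,b=[tuple(int(v) for v in (proj(c,fr(u,q),pose)-[x0,y0])*k) for q in(X,Y)];cv2.line(im,a,b,col,1)
    ims.append(im)
cv2.imwrite("pics/ov.png",np.vstack([np.hstack(ims[:2]),np.hstack(ims[2:])]))
E
python3 fit.py
```

```text
hub [337.24512535  80.01671309] [ 25  18  26  25 359]
hub [461.98879552 119.0140056 ] [ 17  17  28  24 357]
[ 0.5083 -0.1592 -0.2318] [ 2.8 -1.4  1.8  0.2  1.2  1.6  1.8  2.1 -2.7 -5.5 -2.1  0.1 -1.9  2.7
 -2.1  0.1]
[0.4906 0.2167 0.2155] [-3.9 -3.5  0.9  3.5 -4.7 -3.4  2.5 -1.8  1.5 -2.1  2.7 -0.1 -1.5  2.7
  0.3  3.6]
```

View pics/ov.png

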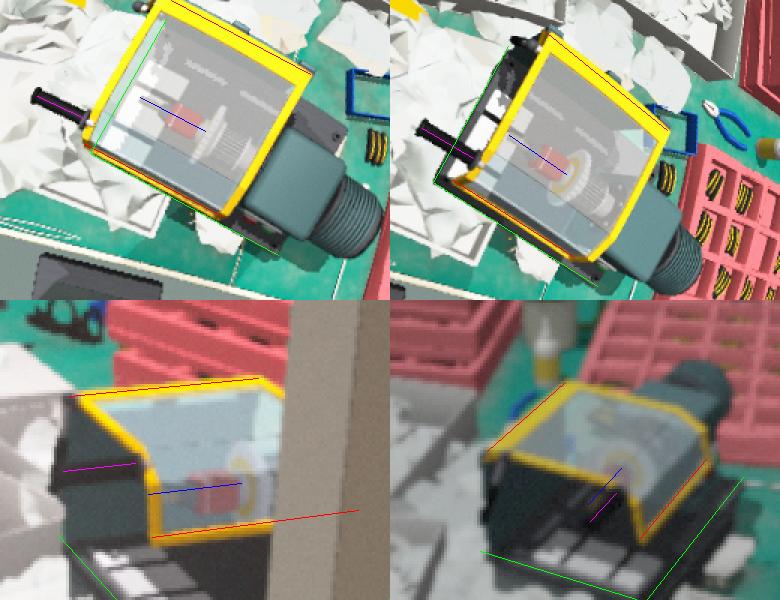

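The overlay fits: handle, hub, lip and plinth lines all lie within 2–3 px in the four views, except one rear corner clipped by the w0 image border. I'll drop that point, get the tray from its contour, then open the hood.

```bash
cat >> h.py <<'E'
def down(a): # tool down, tool x at world angle a
    q=(Ro.from_euler('z',a)*Ro.from_euler('x',np.pi)).as_quat();return [float(v) for v in np.roll(q,1)]
def F(): return np.round(status.state()["force"],1)
E
cat > refit.py <<'E'
from h import *
import json
from scipy.optimize import least_squares
P=json.load(open("poses.json"));cw=viewer.read_camera("wrist");cs={n:viewer.read_camera(n) for n in("scene","side")}
O=[((-.043,.176,.19),(237,65),0),((-.043,.176,.19),(375,95.5),1),((0,.052,.157),(337.2,80),0),((0,.052,.157),(462,119),1),
((.088,.124,.194),(462,32),1),((.088,-.024,.194),(424,47),0),((.088,-.024,.194),(542,97),1),
((-.064,.124,.148),(341,281),"scene"),((-.064,.124,.148),(333.5,181),"side"),((0,.052,.15),(361.7,164),"scene")]
f=lambda p:np.concatenate([(proj(cw,fr(p,X),P[k]) if k in(0,1) else proj(cs[k],fr(p,X)))-uv for X,uv,k in O if uv!=(341,281)])
r=least_squares(f,[.508,-.159,-.232],loss="soft_l1");print(np.round(r.x,4),np.round(f(r.x),1))
ts=[]
for i,(x0,y0,x1,y1) in enumerate([(105,0,200,125),(180,8,295,148)]):
    im=cv2.imread(f"pics/w{i}.png")[y0:y1,x0:x1];m=cv2.inRange(im,(0,0,0),(75,75,75))
    m=cv2.morphologyEx(m,cv2.MORPH_OPEN,np.ones((3,3)));cn=max(cv2.findContours(m,0,1)[0],key=cv2.contourArea)[:,0]+[x0,y0]
    pts=np.array([plane(ray(cw,q,P[i]),.108)[:2] for q in cn],np.float32);h=cv2.minAreaRect(pts*1000);print("tray",h);ts.append(h)
np.save("fitu.npy",r.x)
E
python3 refit.py
```

```text
[ 0.5076 -0.1582 -0.2323] [ 2.1 -0.6  0.9  0.5  0.2 -0.3  0.4 -0.7 -2.8  0.2 -2.7  3.  -2.6  0.3
  0.  -1.4 -1.  -1.6]
tray ((490.3763122558594, 224.7044677734375), (182.4766387939453, 142.24864196777344), 11.862345695495605)
tray ((487.8038635253906, 235.69140625), (182.95372009277344, 118.40796661376953), 11.913177490234375)
```

Tray: lining 182×142 mm (as expected), centre (0.490, 0.225), yaw 0.207. Unit: (0.5076, -0.158), yaw -0.232. Now the hood.

```bash
python3 - <<'E'
from h import *
u=np.load("fitu.npy");np.save("tray.npy",[.490,.2247,.207])
q=down(u[2]+np.pi/2)
H=lambda th,dz=0: fr(u,(.090-.133*np.cos(th),.160,.190+.133*np.sin(th)-.019+dz))
js=bot.ik(H(0,.1),q);print(js,bot.ik(H(2.12),q))
bot.move_ptp(H(0,.1),q)
bot.movel(H(0,0),speed=.12)
move_gripper(0.0,20)
s=status.state();print(s["time_s"],s["gripper_width"],s["grip_force"],s["ee_pos"],H(0),F())
cv2.imwrite("pics/s2.png",viewer.read_camera("side")["color"])
E
```

```text
[-0.15242918  0.16826496  0.00321501  1.40574637  0.          1.650683  ] [-0.17561928  0.53813666  0.59342628  1.62608595  0.          1.6274929 ]
6.6833 0.01287483695690228 22.000174820423126 [0.50336308 0.00721268 0.17119379] [0.50260141 0.00737067 0.171     ] [ 5.  -1.7 -1. ]
```

```bash
python3 - <<'E'
from h import *
u=np.load("fitu.npy")
H=lambda th,dz=0: fr(u,(.090-.133*np.cos(th),.160,.190+.133*np.sin(th)-.019+dz))
for th in np.arange(.3,2.11,.3):
    bot.movel(H(th),speed=.14)
    s=status.state();print(round(th,2),round(s["time_s"],2),round(s["gripper_width"],4),np.round(s["ee_pos"]-H(th),4),F())
    if s["gripper_width"]<.008: break
E
```

```text
0.3 7.17 0.0131 [-0.0001 -0.     -0.0006] [ 4.4 -0.5 -4.2]
0.6 7.6 0.0132 [-0.0021  0.0004 -0.0007] [-8.1  1.6  2.1]
0.9 8.03 0.0129 [-0.0033  0.0006  0.0014] [-19.7   2.5  20.9]
1.2 8.47 0.013 [-0.001  -0.0004  0.0022] [-10.6  -1.5  20.9]
1.5 8.9 0.013 [ 0.0005 -0.0011  0.0011] [-0.6 -4.8 12.2]
1.8 9.33 0.0132 [ 0.0007 -0.0013 -0.0003] [ 2.4 -5.5  5.1]
2.1 9.77 0.0129 [ 0.0007 -0.0012 -0.0011] [ 3.  -4.8  0.9]
```

```bash
python3 - <<'E'
from h import *
import json
u=np.load("fitu.npy");q=down(u[2]+np.pi/2)
move_gripper(.085)
p=status.state()["ee_pos"]
bot.movel(p+[0,0,.13],speed=.2)
bot.move_ptp(fr(u,(-.02,.04,.30)),q);bot.wait(.2)
s=status.state();c=viewer.read_camera("wrist");print(s["time_s"],s["ee_pos"],F())
json.dump([list(s["ee_pos"]),list(s["tcp_rot"])],open("p3.json","w"));cv2.imwrite("pics/w3.png",c["color"])
d=cv2.resize(viewer.read_camera("side")["color"][100:200,250:400],(600,400),interpolation=3)[:,:320]
pic=cv2.resize(c["color"][60:300,160:480],(480,360),interpolation=3)
e=np.zeros((400,800,3),np.uint8);e[:360,:480]=pic;e[:,480:]=d;cv2.imwrite("pics/v3.png",e)
for X in [(0,.052,.15),(0,.0,.15),(0,.099,.15),(.03,.03,.15),(-.03,.03,.15)]:print(X,proj(c,fr(u,X),(s["ee_pos"],s["tcp_rot"])))
E
```

```text
Traceback (most recent call last):
plant.IKError: the arm cannot follow that straight line within its joint ranges
```

```bash
cat > look.py <<'E'
from h import *
import json
u=np.load("fitu.npy");q=down(u[2]+np.pi/2)
p=status.state()["ee_pos"]
for d in(.08,.06,.045):
    try: bot.movel(p+[0,0,d],speed=.2);print("lift",d);break
    except bot.IKError: pass
bot.move_ptp(fr(u,(-.02,.04,.30)),q);bot.wait(.2)
s=status.state();c=viewer.read_camera("wrist");print(s["time_s"],s["ee_pos"],F(),s["gripper_width"])
json.dump([list(s["ee_pos"]),list(s["tcp_rot"])],open("p3.json","w"));cv2.imwrite("pics/w3.png",c["color"])
d=cv2.resize(viewer.read_camera("side")["color"][100:200,250:400],(600,400),interpolation=3)[:,:320]
pic=cv2.resize(c["color"][60:300,160:480],(480,360),interpolation=3)
e=np.zeros((400,800,3),np.uint8);e[:360,:480]=pic;e[:,480:]=d;cv2.imwrite("pics/v3.png",e)
for X in [(0,.052,.15),(0,.0,.15),(0,.099,.15),(.03,.03,.15),(-.03,.03,.15)]:print(X,proj(c,fr(u,X),(s["ee_pos"],s["tcp_rot"])))
E
python3 look.py
```

```text
lift 0.08
12.1083 [ 0.49851963 -0.11462604  0.29972773] [-0.5  0.5 -0.3] 0.08470505459776574
(0, 0.052, 0.15) [343.8906653  174.42272356]
(0, 0.0, 0.15) [342.94867076 225.3367143 ]
(0, 0.099, 0.15) [344.47211797 125.4129262 ]
(0.03, 0.03, 0.15) [373.82775857 196.5913387 ]
(-0.03, 0.03, 0.15) [312.84784091 196.4847685 ]
```

View pics/v3.png

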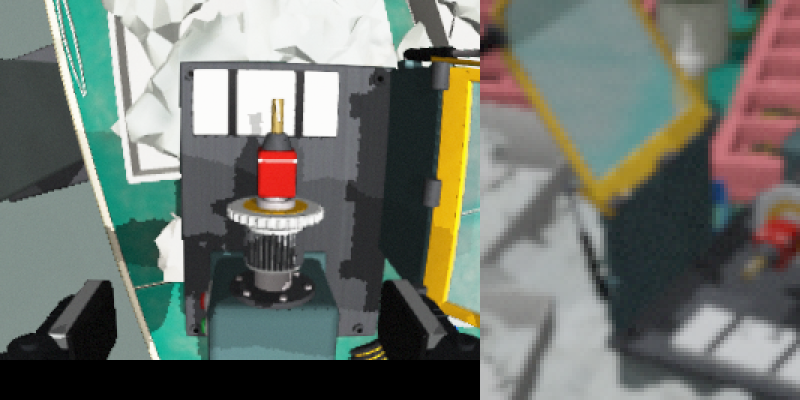

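The hood stands open. The hub (about (345,178)), the tip (345,126) and the flange (u 312–376) all lie within about 1 px of the prediction. I'll refine on these, then push the collar.

```bash
python3 - <<'E'
from h import *
import json
u=np.load("fitu.npy");P=json.load(open("p3.json"));c=viewer.read_camera("wrist");im=cv2.imread("pics/w3.png").astype(int)
a=im[100:240,300:390];m=((a[:,:,2]-a[:,:,:2].max(2))>60).astype(np.uint8)
n,l,st,ce=cv2.connectedComponentsWithStats(m);k=1+np.argmax(st[1:,4]);s=st[k];print("red box u",s[0]+300,s[0]+s[2]+299,"v",s[1]+100,s[1]+s[3]+99)
ys,xs=np.where(l==k)
for v in(s[1]+3,s[1]+s[3]//2,s[1]+s[3]-4):print(v+100,xs[ys==v].min()+300,xs[ys==v].max()+300)
for X in[(-.012,.037,.162),(.012,.037,.162),(-.012,.067,.162),(.012,.067,.162),(0,.067,.138)]:print(X,np.round(proj(c,fr(u,X),P),1))
E
```

```text
red box u 332 357 v 160 191
163 332 357
176 332 356
188 332 356
(-0.012, 0.037, 0.162) [331.6 192.6]
(0.012, 0.037, 0.162) [357.2 192.6]
(-0.012, 0.067, 0.162) [331.8 160.7]
(0.012, 0.067, 0.162) [358.  160.9]
(0, 0.067, 0.138) [343.4 157.3]
```

```bash
python3 - <<'E'
from h import *
u=np.load("fitu.npy");q=down(u[2]+np.pi/2);ey=np.array([-np.sin(u[2]),np.cos(u[2])])
move_gripper(.036)
bot.movel(fr(u,(0,.053,.24)),q,speed=.2)
bot.movel(fr(u,(0,.053,.132)),speed=.12)
bot.wait(.1);f0=np.array(status.state()["force"]);print(status.state()["time_s"],status.state()["gripper_width"],np.round(f0,1))
for y in(.046,.042,.038,.035,.033,.031,.0295,.028,.0265,.025):
    bot.movel(fr(u,(0,y,.132)),speed=.06);bot.wait(.1)
    s=status.state();f=(np.array(s["force"])-f0);fy=f[:2]@ey
    print(y,round(s["time_s"],2),"fy",round(fy,1),np.round(f,1),"dy",round(float((s["ee_pos"]-fr(u,(0,y,.132)))[:2]@ey),4))
    if fy>9.3: break
im=viewer.read_camera("side")["color"];cv2.imwrite("pics/s4.png",im)
E
```

```text
14.4167 0.03621251421937982 [ 0.5 -0.2  0.5]
0.046 14.78 fy 0.4 [-0.9  0.6 -0.7] dy -0.0002
0.042 15.13 fy 0.2 [-0.1  0.2 -0.5] dy -0.0001
0.038 15.48 fy 5.3 [0.2 5.4 1.1] dy 0.0006
0.035 15.83 fy 6.7 [0.6 6.7 0.4] dy 0.0008
0.033 16.18 fy 6.9 [1.6 6.7 0.6] dy 0.0009
0.031 16.53 fy 8.8 [0.9 8.8 0.1] dy 0.0011
0.0295 16.88 fy 8.6 [1.2 8.5 0.3] dy 0.0012
0.028 17.23 fy 8.6 [1.6 8.4 1.9] dy 0.0013
0.0265 17.58 fy 9.5 [1.4 9.4 0.7] dy 0.0014
```

```bash
python3 - <<'E'
from h import *
u=np.load("fitu.npy")
bot.movel(fr(u,(0,.068,.132)),speed=.08);bot.wait(.1);print(status.state()["time_s"],F())
for n in("side","scene"):
    c=viewer.read_camera(n);p=proj(c,fr(u,(0,.060,.15)));x,y=[int(v) for v in p];a=c["color"][y-14:y+14,x-20:x+20].astype(int)
    m=((a[:,:,2]-a[:,:,:2].max(2))>40);ys,xs=np.where(m);print(n,m.sum(),(xs.mean()+x-20,ys.mean()+y-14) if m.any() else 0,[np.round(proj(c,fr(u,(0,k,.15))),1) for k in(.052,.068)])
    cv2.imwrite(f"pics/{n}5.png",c["color"])
c=viewer.read_camera("wrist");cv2.imwrite("pics/w5.png",c["color"])
a=cv2.resize(c["color"][100:340,160:480],(400,300));b=cv2.resize(cv2.imread("pics/side5.png")[110:200,270:390],(400,300),interpolation=3)
cv2.imwrite("pics/v5.png",np.hstack([a,b]))
E
```

```text
18.4 [ 0.6 -0.2  0.3]
side 66 (np.float64(320.56060606060606), np.float64(162.0)) [array([323.9, 160. ]), array([321.3, 162.7])]
scene 2 (np.float64(345.0), np.float64(160.5)) [array([360.7, 162.4]), array([353.5, 163.2])]
```

View pics/v5.png

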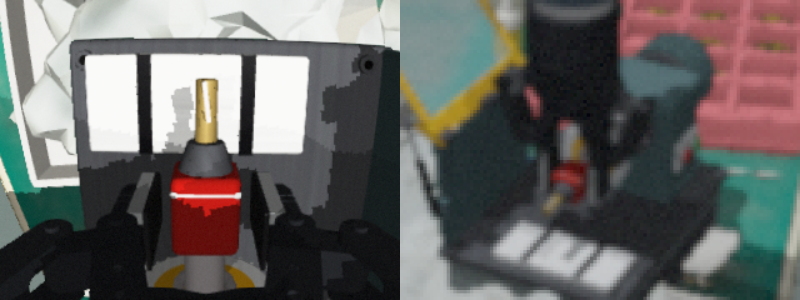

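The cutter has popped forward: bare shank shows between the hub and the ring, and the red centroid in the side view (320.6,162) matches the ejected position. Now I'll grasp and draw it out.

```bash
python3 - <<'E'
from h import *
u=np.load("fitu.npy");t=np.load("tray.npy")
bot.movel(fr(u,(0,.068,.141)),speed=.05)
move_gripper(0,40);s=status.state();print(s["time_s"],s["gripper_width"],s["grip_force"],F())
for y in(.080,.095,.115):
    bot.movel(fr(u,(0,y,.141)),speed=.07);s=status.state();print(y,s["gripper_width"],F())
bot.wait(.1)
bot.movel(fr(u,(0,.125,.24)),speed=.15);print(F(),status.state()["gripper_width"])
q=down(t[2]+np.pi/2);T=fr(t,(.035,.0045,.20));print(bot.ik(T,q))
bot.move_ptp(T,q);bot.wait(.2)
s=status.state();print(s["time_s"],s["gripper_width"],F(),s["ee_pos"]-T)
c=viewer.read_camera("wrist");cv2.imwrite("pics/w6.png",c["color"])
b=cv2.resize(viewer.read_camera("side")["color"][130:310,240:400],(400,450),interpolation=3)
e=np.zeros((450,800,3),np.uint8);e[:250,:400]=cv2.resize(c["color"],(400,250));e[:,400:]=b;cv2.imwrite("pics/v6.png",e)
E
```

```text
19.1333 0.0229344676237425 42.453702092170715 [0.6 0.7 2.2]
0.08 0.022835703074403083 [ 0.4  0.2 -1.6]
0.095 0.022945584057912118 [-0.4  0.2  0.1]
0.115 0.022965530330681588 [ 0.2  0.1 -1.2]
[-0.6  1.1 -0.9] 0.02300731915638886
[0.27801145 0.31013614 0.01480361 1.2754638  0.         1.64180778]
22.4417 0.02318728244098009 [ 0.2 -0.9 -1.7] [ 0.00055474 -0.001257    0.00023304]
```

View pics/v6.png

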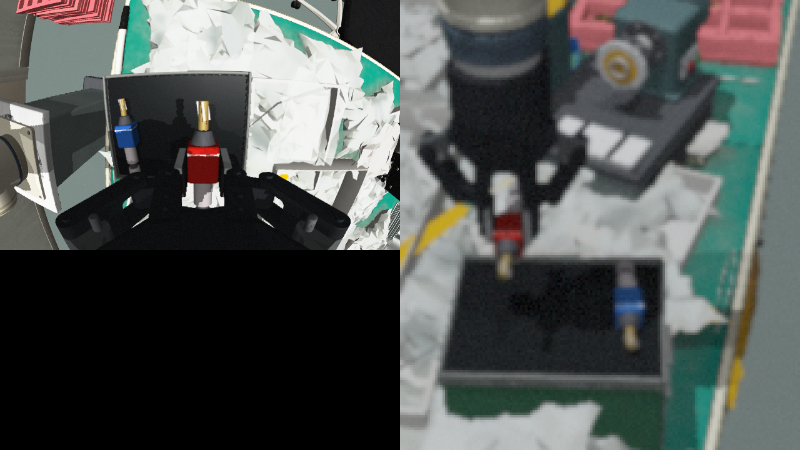

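The cutter is held level over the free part of the tray and parallel to the spare. I'll lower it with a force check and release.

```bash
python3 - <<'E'
from h import *
t=np.load("tray.npy");T=lambda z:fr(t,(.035,.0045,z))
bot.movel(T(.118),speed=.1);bot.wait(.1);f0=status.state()["force"][2]
for z in np.arange(.115,.1045,-.0015):
    bot.movel(T(z),speed=.03);bot.wait(.05);f=status.state()["force"][2]-f0
    print(round(z,4),round(f,1))
    if f>3.5: break
move_gripper(.05);bot.wait(.2);print(F(),status.state()["gripper_width"])
bot.movel(T(.24),speed=.12);bot.wait(.2)
s=status.state();c=viewer.read_camera("wrist");cv2.imwrite("pics/w7.png",c["color"]);P=(s["ee_pos"],s["tcp_rot"]);print(s["time_s"])
a=c["color"].astype(int);m=((a[:,:,2]-a[:,:,:2].max(2))>60).astype(np.uint8);x,y=[int(v) for v in proj(c,T(.117),P)];m[:y-40]=0;m[y+40:]=0;m[:,:x-40]=0;m[:,x+40:]=0
ys,xs=np.where(m);print("red",xs.mean(),ys.mean(),len(xs));X=plane(ray(c,(xs.mean(),ys.mean()),P),.124)-[t[0],t[1],0];R=Ro.from_euler('z',-t[2]).as_matrix();print("hub in tray",R@X)
n="side";im=viewer.read_camera(n)["color"]
b=cv2.resize(im[90:310,230:400],(348,450),interpolation=3);e=np.zeros((450,800,3),np.uint8);e[:282,:450]=cv2.resize(c["color"],(450,282));e[:,452:]=b;cv2.imwrite("pics/v7.png",e)
E
```

```text
0.115 0.3
0.1135 -0.4
0.112 5.9
[ 0.1  0.5 -0.4] 0.050084013351581205
26.5
red 324.82594594594593 196.547027027027 925
hub in tray [0.03512871 0.00319187 0.124     ]
```

View pics/v7.png

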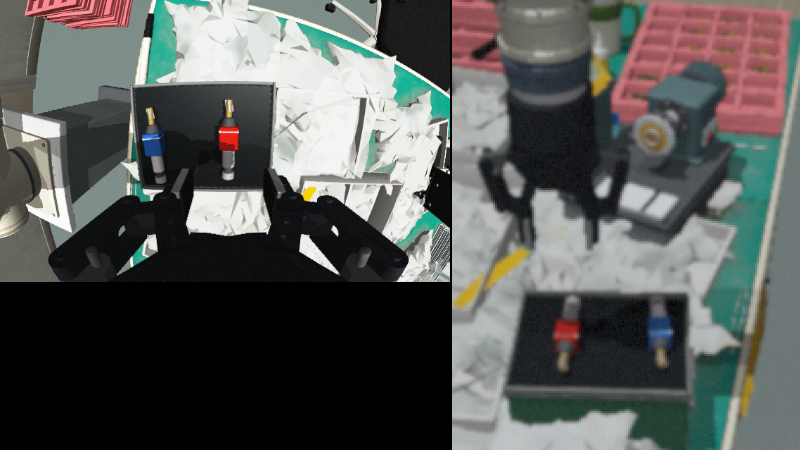

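The red cutter lies flat and centred in the free half of the tray: hub at tray (35, 3) mm, both ends well inside the rim. The spare has not moved, the hood is open and the fingers are clear, so I'm handing it in.

```bash
python3 -c "
from h import *
print(F());print(order.sign_off())"
```

```text
[-0.3  0.6  0.7]
the job is handed in; nothing more can be done
None
```

The job is handed in after about 27 s of robot time: the hood is open, the collar is let go, and the red cutter lies on its side in the tray next to the untouched spare; no verdict was returned.

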